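# Open the coater's push hatch and throw the isolator

### The arm

A 6-joint arm with a two-finger parallel gripper is mounted at the origin on the work surface. World frame = base frame: x ahead of the robot, y to its left, z up, the work surface at z = 0. Lengths are in mm, angles in rad, forces in N, time in s.
With the tool pointing down it reaches from about 300 to 750 mm from the base axis. Payload 8.5 kg.
Tool frame: the origin (TCP) lies between the finger pads; the fingertips stand 11 mm ahead of it and the grasp point (between the pads) lies 8 mm behind it; z points along the fingers, y is the line along which they close (so a half turn about z gives the same grasp; the last joint's range is limited). The gripper opens to 85 mm and grips with 20 to 120 N. Pads are 22 mm wide; open, the fingers measure 114 mm over their backs; the gripper's body (76 mm by 85 mm) begins 54 mm behind the grasp point. The pads swing forward as they close: fully open they stand 13 mm farther back than shut.
Start: joints at [0.933, 0.381, 1.297, -0, 1.464, -0.215], TCP at [225.663, 501.554, 242.322] pointing down, gripper open.
Joint ranges: [-3.11, 3.11], [-0.89, 2.33], [0.22, 2.48], [-1.42, 4.56], [0.17, 2.85], [-2.88, 2.88]. Speed limits (rad/s): [2.39, 2.39, 3.14, 3.14, 3.14, 3.14].

### API

Orientations are given as a 3x3 rotation matrix whose columns are the frame's x, y, z axes.
In Python, from station import * gives the robot as it stands.
- The arm moves only by the shell command python3 -m crank 'ROWS' [FORCE]. ROWS is JSON, a list of rows, each an object of numbers: "jaw": the finger opening in cm, from 0 to 8.54; "x", "y", "z": the shift along the tool's x, y, z in cm; "ax", "ay", "az": the turn, a rotation vector about the tool's x, y, z in rad. In form: [{"jaw": .., "x": .., "y": .., "z": .., "ax": .., "ay": .., "az": ..}, ...]. A call has 1 to 12 rows; each row shifts and turns the commanded pose from where the row before left it, along the tool's axes as they then stand; what a row does not reach is not made up. A row lasts 1/8 s, in which the tool goes at most 62.5 mm and 10.7 degrees, less where a joint would pass 70% of its speed; a pose out of reach is approached as far as the arm can. A call is refused whole if a number of a shift passes 6.25 or a number of a turn 0.188, either way. A call with a gripper value outside its range is refused whole. The fingers move at their own pace and stop on an object; FORCE is the grip in N (left out, the last holds). Time passes only in rows, so rows that do not move let the fingers close. It gives the time, the measured TCP pose, the force, the opening and the grip force at its end, in the units of the state.
- state(): the state, without advancing time (a new reading comes with each control period).
- capture(name): name is "scene" or "top"; returns the picture (480x640x3 uint8, red, green, blue); there is no depth.
- camera_info(name): a dict with "camera_matrix" (3x3 intrinsics, pixels), "k1" (the pictures are not rectified: a ray, as slopes to the right and down, at radius r is drawn at 1 + k1 r^2 times it, then the intrinsics apply), "T" (4x4, takes a point from camera to world coordinates). Camera axes: x right, y up, looking along -z (the intrinsics and any distortion apply to the point x, -y, -z); pixel columns grow to the right and rows downward; lengths in mm; the calibration is good to about 2 mm. A picture is of the moment at which its call begins. camera_info takes no time and is no camera call.
- finish_job(): hands the job in; it is judged then, once.
The state is a dict: "t": time; "q": joint angles; "qvel": joint speeds; "joint_efforts": joint torques, N m; "tool_pos": TCP position; "tool_rot": TCP orientation; "wrist_force": force on the tool from outside, world axes, zero at the start; "torque": the same for the moment, N m; "width": finger opening in mm; "finger_force": force on a finger pad.
Only numpy, scipy, OpenCV 4.12 (cv2) and the standard library are available. Lean on these libraries where they do the work, as an engineer would, in place of code of your own. Each camera call takes 0.05 s, during which the arm holds its last target. There are 200 camera calls.

### The job

The film coater has to be isolated. Press gently on the free left edge of its flush steel hatch, at whichever corner hides the spring catch, until it pops ajar; then swing the hatch right up and over so that it stands open by itself, and throw the lever in the bay all the way over, away from you. Leave the vials, bottles and other loose things where they are.

Things in the scene. Friction and masses are not known exactly. Their poses are not given: they have to be found in the camera images.
- hatch_edge (a point): Middle of the top of the hatch's free edge (moves with it); the free edge faces left. The hatch: a plain flush steel plate, 185 mm from free edge to hinge, 250 mm along the edge, 8 mm thick, no handle, let into the top of the film coater. Axes when closed: x from the edge to the hinge, y along the edge away from the robot, z up. The coater's end wall, 10 mm thick and as high as the closed top (113 mm), stands 2 mm outside the edge.
- hatch_hinge (a point): Fixed point in the middle of the hinge, at mid-thickness of the closed plate, 109 mm above the bench; the hinge runs along its y, at the plate's right edge. Axes are the coater's (a flat aluminium machine lying across the bench, 350 mm wide, 113 mm high, glass bed right of the hatch): x to the right, from free edge to hinge, y away from the robot, z up; they stay fixed. Nothing stands on the deck for 45 mm beyond the hinge.
- panel: The hatch plate; origin in its middle, axes as hatch_edge, turning with it. It has rocking play. A catch hides under it, 30 mm in from the free edge and 70 to 85 mm from the middle, towards the robot OR away from it. Pressed 10 to 30 mm in from the edge and 70 to 105 mm off the middle on that side, it sinks 4 to 9 mm under 8 to 15 N to a firm stop and the catch lets go; elsewhere it only rocks onto a stop and stays latched.
- hatch (a joint): Opening angle, rad: 0 closed, about 0.28 popped ajar (free edge 50 mm up; it pops as the pressing finger is withdrawn), 1.57 upright, 1.8 its stop, where it stays; let go below 1.57 it sinks back onto the catch's plunger. The catch does not latch again. Ajar, the plate leans sideways up to 3 degrees; the middle 110 mm of the edge is clear below, strikes hang 32 mm down nearer its ends.
- lever_tip (a point): Centre of the black ball (26 mm diameter) ending the isolator lever, a 10 mm rod, 55 mm from pivot to ball centre. It stands in the bay under the hatch, its pivot 60 mm to the free-edge side of the hinge, level with the hinge's middle, 32 mm above the bench; the ball's top is 5 to 12 mm below the closed plate. The bay is 200 by 250 mm, its floor 10 mm above the bench; spring units fill its two left corners.
- lever (a joint): Angle of the isolator lever, rad: 0 leaning 0.5 rad towards the robot (-y of hatch_hinge), 1.0 all the way over, away from the robot (its stop). It swings along y of hatch_hinge, with light friction (about 1 to 2 N at the ball), and stays where it is left.
- vial_a: Amber vial with green cap, 19 mm diameter, 45 mm high, standing on the coater's deck beyond the hatch; origin under its foot.
- vial_b: The same, on the deck on the robot's side of the hatch.
- vial_c: The same, standing on the bench left of the coater.
- dish: Glass dish, 90 mm diameter, 16 mm high, on the coater's glass bed; origin under its foot.
- reagent: Amber jar with red cap, 60 mm diameter, 110 mm high, on the bench to the left; origin under its foot.
- spatula: Steel spatula, 190 mm long, lying on the bench to the left; origin under its middle.
- wash: White wash bottle with yellow spout, 74 mm diameter, 215 mm high, on the bench to the left; origin under its foot.

How it is judged (in metres and radians):
On the way, in this order (a step that is already met when the one before it is completed fails the run):
1. the hatch has popped ajar (value of joint hatch above 0.12 rad), for 0.2 s.
2. the hatch is swung up past upright (value of joint hatch above 1.6 rad), for 0.2 s.
3. the lever is thrown over, away from the robot (value of joint lever above 0.88 rad), for 0.2 s.
At the end, for the whole second after the job is handed in: The hatch stands open past upright (over 1.6 rad), the lever lies over on the side away from the robot (over 0.88 of 1.0 rad), both at rest (value of joint hatch above 1.6 rad and value of joint lever above 0.88 rad and velocity of joint hatch between -0.1 and 0.1 rad/s and velocity of joint lever between -0.1 and 0.1 rad/s); the robot touches nothing.
It fails at once if the hatch is pressed with more than 45 N (contact force between any of the fingers, the arm and panel above 45 N).
It fails at once if a loose bystander is shifted by more than 30 mm (distance of any of vial_a, vial_b, vial_c, dish, wash, reagent, spatula from where it was at the start of the episode above 0.03 m).
It fails at once if a vial or bottle is tipped over (angle between any of vial_a, vial_b, vial_c, wash, reagent's own z axis and vertical above 0.6 rad).
It also fails if it takes over 64 s, if anything falls off the work surface, if the arm or the gripper's body presses on something with over 40 N, if the wrist force passes 120 N, or if a joint passes its speed limit or range.

## Working session

There is one attempt and no reset: what is moved stays moved. The work goes in short steps, Python scripts to look and compute and a shell command to move; the robot and the scene stay as the last step left them, time stands still between calls to the robot, and variables do not carry over. Pictures are saved under pics/ and viewed, at most 10 in all, crops included, and the job is handed in when it is done.

```bash
mkdir -p pics; ls
python3 - <<'E'
from station import *
import cv2
for n in("scene","top"):
    cv2.imwrite(f"pics/{n}0.png",capture(n)[:,:,::-1]); c=camera_info(n); print(n,c)
s=state(); print(s)
E
```

```text
pics
scene {'camera_matrix': array([[466.20252985,   0.        , 318.50222562],
       [  0.        , 466.20252985, 238.44921912],
       [  0.        ,   0.        ,   1.        ]]), 'k1': 0.01686255375272191, 'T': array([[-4.14691155e-01, -7.15065333e-01,  5.62772436e-01,
         1.12196876e+03],
       [ 9.09816311e-01, -3.36894724e-01,  2.42355577e-01,
         3.49683550e+02],
       [ 1.62949934e-02,  6.12522256e-01,  7.90285366e-01,
         9.52435722e+02],
       [ 0.00000000e+00,  0.00000000e+00,  0.00000000e+00,
         1.00000000e+00]])}
top {'camera_matrix': array([[514.31760298,   0.        , 322.72508932],
       [  0.        , 514.31760298, 239.59778369],
       [  0.        ,   0.        ,   1.        ]]), 'k1': -0.14408760802456969, 'T': array([[-8.15645547e-03,  9.97509878e-01, -7.00536611e-02,
         4.55167124e+02],
       [-9.99953296e-01, -8.49951081e-03, -4.60035142e-03,
         1.21428087e+02],
       [-5.18431783e-03,  7.00128668e-02,  9.97532617e-01,
         1.30239989e+03],
       [ 0.00000000e+00,  0.00000000e+00,  0.00000000e+00,
         1.00000000e+00]])}
{'t': 0.1, 'q': array([ 9.32703945e-01,  3.81114702e-01,  1.29818015e+00, -9.88911301e-06,
        1.46363321e+00, -2.15295438e-01]), 'qvel': array([-0.0015137 , -0.0017466 , -0.0040084 , -0.00283167,  0.00094122,
        0.00069182]), 'joint_efforts': array([ 3.03721907e-03, -4.49223304e+01, -2.31656420e+01, -2.51472402e-04,
        3.70893016e-03,  2.09791224e-06]), 'tool_pos': array([225.51270336, 501.35110865, 241.78262239]), 'tool_rot': array([[-9.11945215e-01,  4.10311228e-01, -7.87555420e-04],
       [ 4.10311891e-01,  9.11944619e-01, -1.07849897e-03],
       [ 2.75686690e-04, -1.30667533e-03, -9.99999108e-01]]), 'wrist_force': array([-0.20118188, -0.93294638,  0.876843  ]), 'torque': array([-0.01500966, -0.00530659,  0.00780114]), 'finger_force': 0.0, 'width': 85.11179104615944}
```

View pics/scene0.png

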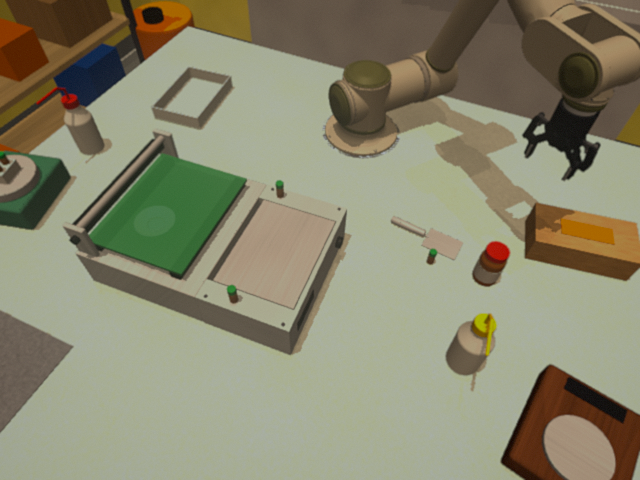

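View pics/top0.png

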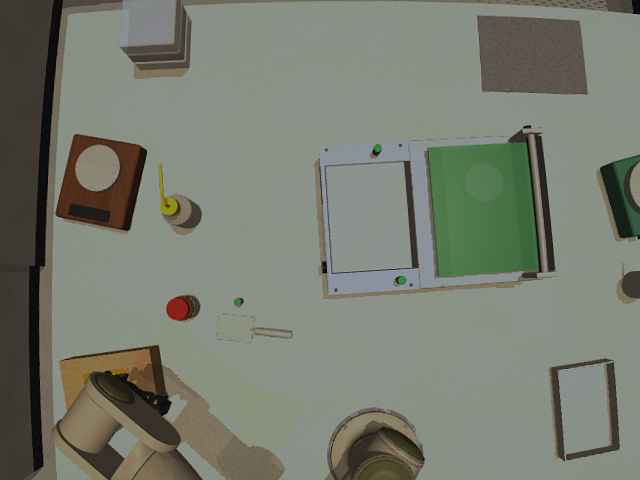

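The top view shows the plate with corners near (326,165), (408,162), (414,268) and (330,273). The vials on the deck are at (377,149) and (401,280); the dish is at (484,182). I'll enlarge the plate to refine the corners.

```bash
cat > h.py <<'E'
from station import *
import cv2, numpy as np
def ray(n,uv):
    c=camera_info(n);K=c["camera_matrix"];T=c["T"]
    p=cv2.undistortPoints(np.array([[uv]],float),K,np.array([c["k1"],0,0,0]))[0,0]
    return T[:3,3],T[:3,:3]@np.array([p[0],-p[1],-1])
def plane(n,uv,z):
    o,d=ray(n,uv); return (o+d*(z-o[2])/d[2])
def proj(n,P):
    c=camera_info(n);K=c["camera_matrix"];T=c["T"]
    q=(np.atleast_2d(P)-T[:3,3])@T[:3,:3]; q=q*[1,-1,-1]
    return cv2.projectPoints(q.astype(float),np.zeros(3),np.zeros(3),K,np.array([c["k1"],0,0,0]))[0][:,0]
E
python3 - <<'E'
from h import *
a=cv2.imread("pics/top0.png")[135:305,310:430]; cv2.imwrite("pics/c1.png",cv2.resize(a,None,fx=3.5,fy=3.5,interpolation=cv2.INTER_CUBIC))
a=cv2.imread("pics/scene0.png")[170:360,190:360]; cv2.imwrite("pics/c2.png",cv2.resize(a,None,fx=3,fy=3,interpolation=cv2.INTER_CUBIC))
P=[plane("top",u,113) for u in[(326,165),(408,162),(414,268),(330,273)]]
print(np.round(P,1)); print([np.linalg.norm(P[i]-P[(i+1)%4]) for i in range(4)])
E
```

```text
[[714.3 117.8 113. ]
 [720.4 -75.7 113. ]
 [470.9 -84.2 113. ]
 [461.2 110.7 113. ]]
[np.float64(193.58979715427694), np.float64(249.71801281671634), np.float64(195.17847318904685), np.float64(253.16992513234263)]
```

View pics/c1.png

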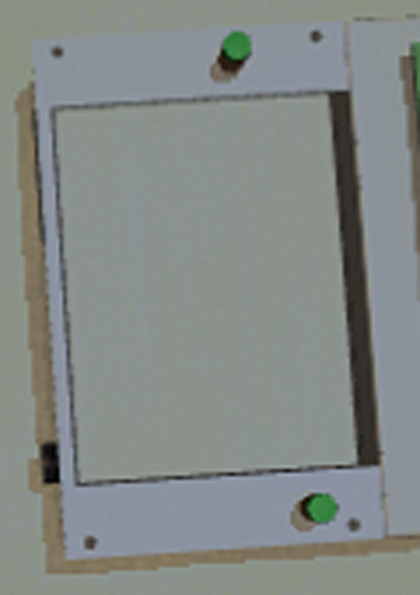

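View pics/c2.png

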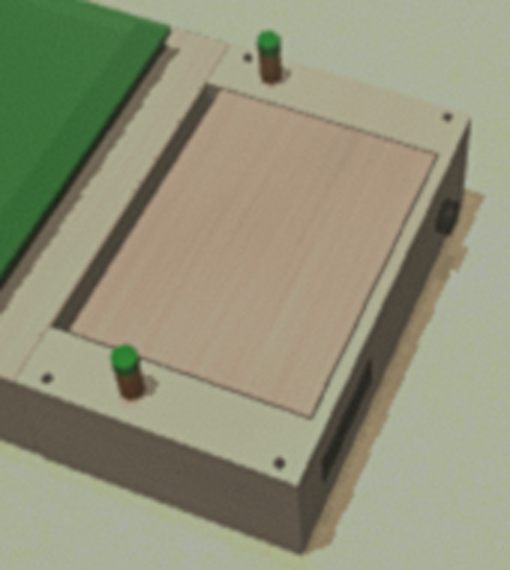

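The crops show crisp plate corners in both views. I'll fit the rectangle with both cameras.

```bash
cat >> h.py <<'E'
L=np.array([[-185,125],[0,125],[0,-125],[-185,-125]],float)  # rel hinge: far-free, far-hinge, near-hinge, near-free
def frame(p):
    c,s=np.cos(p[2]),np.sin(p[2]); X=np.array([s,-c,0]); Y=np.array([c,s,0]) # X right, Y away
    return np.array([p[0],p[1],0]),X,Y
def W(p,l):
    o,X,Y=frame(p); l=np.atleast_2d(l).astype(float); return o+l[:,:1]*X+l[:,1:2]*Y+l[:,2:3]*[0,0,1]
E
python3 - <<'E'
from h import *
from scipy.optimize import least_squares
t=(np.array([(54,108),(330,94),(358,466),(77,484)])+.5)/3.5-.5+[310,135]
s=(np.array([(312,414),(70,330),(218,90),(437,155)])+.5)/3-.5+[190,170]
L3=np.c_[L,np.full(4,113)]
for use in("t","s","ts"):
    f=lambda p:np.r_[(proj("top",W(p,L3))-t).ravel()*('t' in use),(proj("scene",W(p,L3))-s).ravel()*('s' in use)]
    r=least_squares(f,[590,-80,0]); print(use,r.x,np.round(r.fun,1))
p=r.x; np.save("p.npy",p)
print("near press",W(p,[-165,-88,113]),"far",W(p,[-165,88,113]),"mid edge",W(p,[-185,0,113]),"lever",W(p,[-60,-26,80]))
E
```

```text
t [ 5.96634374e+02 -7.19960042e+01  5.15399722e-02] [ 0.3  0.5 -0.2  0.1 -0.4 -0.2  0.3 -0.4 -0.   0.  -0.   0.   0.  -0.
 -0.   0. ]
s [ 5.96447415e+02 -7.17503084e+01  6.34856766e-02] [-0.   0.  -0.   0.   0.  -0.   0.   0.  -0.1  0.5 -0.   0.4  0.8 -0.5
 -0.6 -0.6]
ts [ 5.96562841e+02 -7.17717067e+01  5.74141963e-02] [-0.   1.  -0.6  0.1 -0.2 -0.1  0.5  0.1 -0.7  0.8 -0.4  0.4  1.  -0.4
 -0.5 -0.2]
near press [[499.23970342  87.90674192 113.        ]] far [[674.94970078  98.00608978 113.        ]] mid edge [[585.94704893 112.923461   113.        ]] lever [[567.16272252 -13.36252033  80.        ]]
```

Both cameras agree to about 1 px, and the plate's sizes match the ones given. Next I move over the near corner.

```bash
python3 -m crank '[{"jaw":0,"x":-4.19,"y":-2.65},{"x":-4.19,"y":-2.65},{"x":-4.19,"y":-2.65},{"x":-4.19,"y":-2.65},{"x":-4.19,"y":-2.65},{"x":-4.19,"y":-2.65},{"x":-4.19,"y":-2.65},{"x":-4.19,"y":-2.65},{"x":-4.19,"y":-2.65},{"x":-4.19,"y":-2.65}]' 40
python3 -m crank '[{"az":0.182,"z":1},{"az":0.182,"z":1},{"az":0.182,"z":2},{"az":0.182,"z":2},{"az":0.182,"z":2},{"az":0.182,"z":1},{}]'
cat > st.py <<'E'
from h import *
p=np.load("p.npy"); s=state(); o,X,Y=frame(p); R=np.array(s["tool_rot"]); T=np.array(s["tool_pos"])
F=lambda v:[round(float(v@X),1),round(float(v@Y),1),round(float(v[2]),1)]
F3=lambda v:[round(float(v@X),2),round(float(v@Y),2),round(float(v[2]),2)]
print("t",s["t"],"TCP",F(T-o),"tip",F(T+11*R[:,2]-o),"f",F(np.array(s["wrist_force"])),"w",round(s["width"],1),"q",np.round(s["q"],2))
print("x",F3(R[:,0]),"y",F3(R[:,1]),"z",F3(R[:,2]))
E
python3 st.py
```

```text
t 0.1 TCP [-593.5, -337.6, 241.8] tip [-593.5, -337.6, 230.8] f [0.9, -0.3, 0.9] w 85.1 q [ 0.93  0.38  1.3  -0.    1.46 -0.22]
x [-0.46, -0.89, 0.0] y [-0.89, 0.46, -0.0] z [0.0, -0.0, -1.0]invalid input
invalid input
```

```bash
python3 -m crank '[{"jaw":0,"x":-4.19,"y":-2.65,"z":0,"ax":0,"ay":0,"az":0},{"jaw":0,"x":-4.19,"y":-2.65,"z":0,"ax":0,"ay":0,"az":0},{"jaw":0,"x":-4.19,"y":-2.65,"z":0,"ax":0,"ay":0,"az":0},{"jaw":0,"x":-4.19,"y":-2.65,"z":0,"ax":0,"ay":0,"az":0},{"jaw":0,"x":-4.19,"y":-2.65,"z":0,"ax":0,"ay":0,"az":0},{"jaw":0,"x":-4.19,"y":-2.65,"z":0,"ax":0,"ay":0,"az":0},{"jaw":0,"x":-4.19,"y":-2.65,"z":0,"ax":0,"ay":0,"az":0},{"jaw":0,"x":-4.19,"y":-2.65,"z":0,"ax":0,"ay":0,"az":0},{"jaw":0,"x":-4.19,"y":-2.65,"z":0,"ax":0,"ay":0,"az":0},{"jaw":0,"x":-4.19,"y":-2.65,"z":0,"ax":0,"ay":0,"az":0}]' 40; python3 st.py
```

```text
t: 1.35
tool_pos: [499.6, 86.5, 242.1]
tool_rot: [[-0.912, 0.41, -0.0], [0.41, 0.912, 0.0], [0.0, -0.0, -1.0]]
wrist_force: [-0.3, 1.2, -0.0]
width: -0.4
finger_force: 0.0
t 1.35 TCP [-163.5, -87.7, 242.1] tip [-163.5, -87.7, 231.1] f [-1.2, -0.2, -0.0] w -0.4 q [-0.06  0.31  1.41  0.    1.42 -1.21]
x [-0.46, -0.89, 0.0] y [-0.89, 0.46, -0.0] z [-0.0, -0.0, -1.0]
```

```bash
python3 -m crank '[{"jaw":0,"x":0,"y":0,"z":1.8,"ax":0,"ay":0,"az":0.182},{"jaw":0,"x":0,"y":0,"z":1.8,"ax":0,"ay":0,"az":0.182},{"jaw":0,"x":0,"y":0,"z":1.8,"ax":0,"ay":0,"az":0.182},{"jaw":0,"x":0,"y":0,"z":1.8,"ax":0,"ay":0,"az":0.182},{"jaw":0,"x":0,"y":0,"z":1.8,"ax":0,"ay":0,"az":0.182},{"jaw":0,"x":0,"y":0,"z":1.6,"ax":0,"ay":0,"az":0.182},{"jaw":0,"x":0,"y":0,"z":0,"ax":0,"ay":0,"az":0}]'; python3 st.py
```

```text
t: 2.22
tool_pos: [498.4, 88.0, 135.4]
tool_rot: [[-0.058, 0.998, -0.003], [0.998, 0.058, 0.0], [0.0, -0.003, -1.0]]
wrist_force: [0.6, 0.3, 0.5]
width: 0.1
finger_force: 0.0
t 2.225 TCP [-165.1, -88.8, 135.4] tip [-165.1, -88.9, 124.4] f [-0.3, 0.6, 0.5] w 0.1 q [-0.06  0.42  1.58 -0.    1.14 -0.12]
x [-1.0, -0.0, 0.0] y [-0.0, 1.0, -0.0] z [-0.0, -0.0, -1.0]
```

```bash
python3 -m crank '[{"jaw":0,"x":0,"y":0,"z":0.4,"ax":0,"ay":0,"az":0},{"jaw":0,"x":0,"y":0,"z":0.4,"ax":0,"ay":0,"az":0},{"jaw":0,"x":0,"y":0,"z":0.3,"ax":0,"ay":0,"az":0},{"jaw":0,"x":0,"y":0,"z":0.2,"ax":0,"ay":0,"az":0},{"jaw":0,"x":0,"y":0,"z":0.0,"ax":0,"ay":0,"az":0}]'; python3 st.py;python3 -m crank '[{"jaw":0,"x":0,"y":0,"z":0.15,"ax":0,"ay":0,"az":0},{"jaw":0,"x":0,"y":0,"z":0.0,"ax":0,"ay":0,"az":0}]'; python3 st.py
```

```text
t: 2.85
tool_pos: [499.0, 88.0, 123.3]
tool_rot: [[-0.056, 0.998, -0.0], [0.998, 0.056, -0.0], [-0.0, -0.0, -1.0]]
wrist_force: [0.0, -0.4, 1.0]
width: 0.2
finger_force: 0.4
t 2.85 TCP [-165.1, -88.2, 123.3] tip [-165.1, -88.2, 112.3] f [0.4, 0.0, 1.0] w 0.2 q [-0.06  0.43  1.6  -0.    1.11 -0.12]
x [-1.0, 0.0, -0.0] y [0.0, 1.0, -0.0] z [0.0, -0.0, -1.0]
t: 3.1
tool_pos: [499.1, 88.0, 121.9]
tool_rot: [[-0.056, 0.998, 0.0], [0.998, 0.056, -0.0], [-0.0, 0.0, -1.0]]
wrist_force: [-0.9, -0.7, 2.2]
width: 0.1
finger_force: 0.8
t 3.1 TCP [-165.1, -88.2, 121.9] tip [-165.1, -88.2, 110.9] f [0.7, -1.0, 2.2] w 0.1 q [-0.06  0.43  1.6  -0.    1.11 -0.12]
x [-1.0, 0.0, -0.0] y [0.0, 1.0, 0.0] z [0.0, 0.0, -1.0]
```

Contact is soft so far; pressing on in small steps.

```bash
for k in 1 2; do :; done; python3 -m crank '[{"jaw":0,"x":0,"y":0,"z":0.1,"ax":0,"ay":0,"az":0},{"jaw":0,"x":0,"y":0,"z":0.1,"ax":0,"ay":0,"az":0}]'|grep -E "pos|wrist"; python3 -m crank '[{"jaw":0,"x":0,"y":0,"z":0.1,"ax":0,"ay":0,"az":0},{"jaw":0,"x":0,"y":0,"z":0.1,"ax":0,"ay":0,"az":0}]'|grep -E "pos|wrist"
```

```text
tool_pos: [499.0, 88.0, 119.8]
wrist_force: [-0.8, 0.3, 2.4]
tool_pos: [499.0, 87.9, 117.8]
wrist_force: [-1.6, -0.8, 2.9]
```

```bash
python3 -m crank '[{"jaw":0,"x":0,"y":0,"z":0.1,"ax":0,"ay":0,"az":0},{"jaw":0,"x":0,"y":0,"z":0,"ax":0,"ay":0,"az":0}]'|grep -E "pos|wrist"; python3 -m crank '[{"jaw":0,"x":0,"y":0,"z":0.1,"ax":0,"ay":0,"az":0},{"jaw":0,"x":0,"y":0,"z":0,"ax":0,"ay":0,"az":0}]'|grep -E "pos|wrist"
```

```text
tool_pos: [499.0, 87.9, 116.9]
wrist_force: [-2.1, -0.9, 3.4]
tool_pos: [499.1, 87.9, 116.2]
wrist_force: [-2.5, 0.0, 7.2]
```

```bash
python3 -m crank '[{"jaw":0,"x":0,"y":0,"z":0.05,"ax":0,"ay":0,"az":0},{"jaw":0,"x":0,"y":0,"z":0,"ax":0,"ay":0,"az":0}]'|grep -E "pos|wrist"; python3 -m crank '[{"jaw":0,"x":0,"y":0,"z":0.05,"ax":0,"ay":0,"az":0},{"jaw":0,"x":0,"y":0,"z":0,"ax":0,"ay":0,"az":0}]'|grep -E "pos|wrist"
```

```text
tool_pos: [499.1, 87.9, 115.9]
wrist_force: [-4.2, -0.1, 9.5]
tool_pos: [499.1, 87.9, 115.6]
wrist_force: [-4.3, -0.3, 10.9]
```

```bash
python3 -m crank '[{"jaw":0,"x":0,"y":0,"z":0.1,"ax":0,"ay":0,"az":0},{"jaw":0,"x":0,"y":0,"z":0,"ax":0,"ay":0,"az":0}]'|grep -E "pos|wrist"; python3 -m crank '[{"jaw":0,"x":0,"y":0,"z":0.1,"ax":0,"ay":0,"az":0},{"jaw":0,"x":0,"y":0,"z":0,"ax":0,"ay":0,"az":0}]'|grep -E "pos|wrist"
```

```text
tool_pos: [499.2, 87.9, 115.1]
wrist_force: [-4.5, -1.2, 16.0]
tool_pos: [499.3, 88.0, 114.6]
wrist_force: [-6.5, -0.9, 21.0]
```

```bash
python3 -m crank '[{"jaw":0,"x":0,"y":0,"z":-0.6,"ax":0,"ay":0,"az":0},{"jaw":0,"x":0,"y":0,"z":-0.6,"ax":0,"ay":0,"az":0},{"jaw":0,"x":0,"y":0,"z":-1.5,"ax":0,"ay":0,"az":0},{"jaw":0,"x":0,"y":0,"z":-2,"ax":0,"ay":0,"az":0},{"jaw":0,"x":0,"y":0,"z":-2,"ax":0,"ay":0,"az":0},{"jaw":0,"x":0,"y":0,"z":0,"ax":0,"ay":0,"az":0}]'|grep -E "pos|wrist"
python3 - <<'E'
from h import *
im=capture("scene")[:,:,::-1]; cv2.imwrite("pics/s1.png",cv2.resize(im[130:370,170:410],None,fx=2,fy=2))
E
```

```text
tool_pos: [499.6, 88.0, 180.6]
wrist_force: [-0.2, -0.6, -0.6]
```

View pics/s1.png

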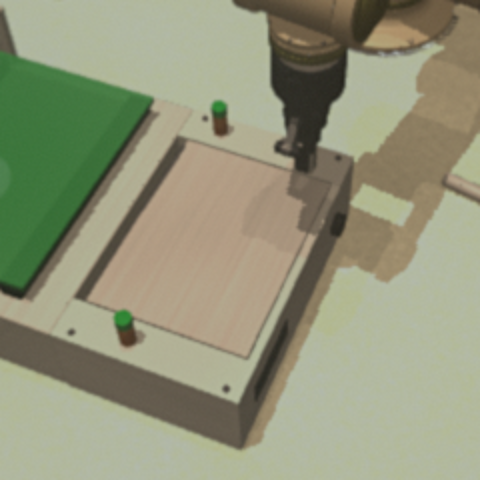

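The hatch is still flush (free corner at (248,356) of the crop), so the catch is on the far side. Moving there.

```bash
python3 -m crank '[{"jaw":0,"x":0,"y":4.4,"z":0,"ax":0,"ay":0,"az":0},{"jaw":0,"x":0,"y":4.4,"z":0,"ax":0,"ay":0,"az":0},{"jaw":0,"x":0,"y":4.4,"z":0,"ax":0,"ay":0,"az":0},{"jaw":0,"x":0,"y":4.4,"z":2,"ax":0,"ay":0,"az":0},{"jaw":0,"x":0,"y":0,"z":2,"ax":0,"ay":0,"az":0},{"jaw":0,"x":0,"y":0,"z":1,"ax":0,"ay":0,"az":0},{"jaw":0,"x":0,"y":0,"z":0.6,"ax":0,"ay":0,"az":0},{"jaw":0,"x":0,"y":0,"z":0,"ax":0,"ay":0,"az":0}]'>/dev/null; python3 st.py
python3 -m crank '[{"jaw":0,"x":0,"y":0,"z":0.15,"ax":0,"ay":0,"az":0},{"jaw":0,"x":0,"y":0,"z":0.15,"ax":0,"ay":0,"az":0},{"jaw":0,"x":0,"y":0,"z":0,"ax":0,"ay":0,"az":0}]'|grep -E "pos|wrist"
```

```text
t 6.9 TCP [-164.9, 87.6, 124.5] tip [-164.9, 87.6, 113.5] f [-0.6, 0.3, -0.4] w 0.2 q [-0.03  0.7   1.06 -0.    1.38 -0.09]
x [-1.0, 0.0, -0.0] y [0.0, 1.0, 0.0] z [0.0, 0.0, -1.0]
tool_pos: [675.0, 97.9, 122.4]
wrist_force: [-1.9, 1.0, 7.0]
```

```bash
python3 -m crank '[{"jaw":0,"x":0,"y":0,"z":0.15,"ax":0,"ay":0,"az":0},{"jaw":0,"x":0,"y":0,"z":0.1,"ax":0,"ay":0,"az":0}]'|grep -E "pos|wrist"; python3 -m crank '[{"jaw":0,"x":0,"y":0,"z":0.15,"ax":0,"ay":0,"az":0},{"jaw":0,"x":0,"y":0,"z":0.1,"ax":0,"ay":0,"az":0}]'|grep -E "pos|wrist"
```

```text
tool_pos: [675.1, 97.9, 120.2]
wrist_force: [-2.3, 0.5, 7.4]
tool_pos: [675.2, 97.9, 117.7]
wrist_force: [-3.6, -0.0, 8.6]
```

The force here is higher (8 N and more), which fits the catch. Pressing on to the stop.

```bash
python3 -m crank '[{"jaw":0,"x":0,"y":0,"z":0.1,"ax":0,"ay":0,"az":0},{"jaw":0,"x":0,"y":0,"z":0.1,"ax":0,"ay":0,"az":0}]'|grep -E "pos|wrist"; python3 -m crank '[{"jaw":0,"x":0,"y":0,"z":0.1,"ax":0,"ay":0,"az":0},{"jaw":0,"x":0,"y":0,"z":0,"ax":0,"ay":0,"az":0}]'|grep -E "pos|wrist";  python3 -m crank '[{"jaw":0,"x":0,"y":0,"z":0.1,"ax":0,"ay":0,"az":0},{"jaw":0,"x":0,"y":0,"z":0,"ax":0,"ay":0,"az":0}]'|grep -E "pos|wrist"
```

```text
tool_pos: [675.3, 97.8, 116.2]
wrist_force: [-3.9, -0.5, 13.1]
tool_pos: [675.3, 97.8, 116.0]
wrist_force: [-4.7, -0.8, 14.7]
tool_pos: [675.3, 97.8, 115.6]
wrist_force: [-5.8, 0.1, 17.7]
```

```bash
python3 -m crank '[{"jaw":0,"x":0,"y":0,"z":0.1,"ax":0,"ay":0,"az":0},{"jaw":0,"x":0,"y":0,"z":-0.6,"ax":0,"ay":0,"az":0},{"jaw":0,"x":0,"y":0,"z":-0.6,"ax":0,"ay":0,"az":0},{"jaw":0,"x":0,"y":0,"z":-1.5,"ax":0,"ay":0,"az":0},{"jaw":0,"x":0,"y":0,"z":-2,"ax":0,"ay":0,"az":0},{"jaw":0,"x":0,"y":0,"z":-3,"ax":0,"ay":0,"az":0},{"jaw":0,"x":0,"y":0,"z":-3,"ax":0,"ay":0,"az":0},{"jaw":0,"x":0,"y":0,"z":0,"ax":0,"ay":0,"az":0}]'|grep -E "pos|wrist"
python3 - <<'E'
from h import *
im=capture("scene")[:,:,::-1]; cv2.imwrite("pics/s2.png",cv2.resize(im[130:370,170:410],None,fx=2,fy=2))
E
```

```text
tool_pos: [675.5, 97.9, 220.9]
wrist_force: [1.2, 0.5, -0.8]
```

View pics/s2.png

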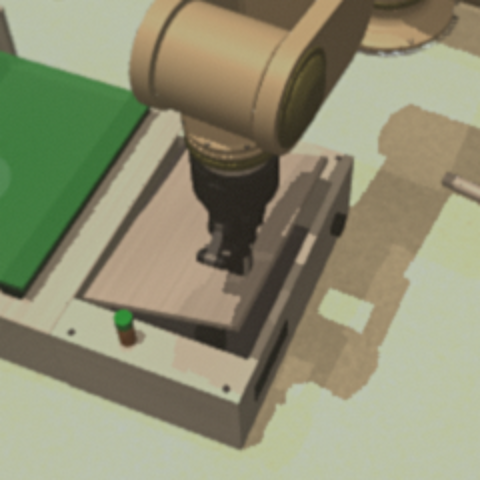

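Popped: the free edge is raised, its far corner at (237,328) and near corner at (327,155) in the crop. Before tilting the wrist out to the left I check where the bottles stand.

Run:
```python
from h import *
p=np.load("p.npy");o,X,Y=frame(p)
for n,u,z in(("top",(171,207),200),("top",(180,212),110),("top",(180,308),110),("top",(238,302),45),("scene",(468,358),80),("scene",(493,252),105),("top",(401,280),158),("top",(377,149),158),("top",(163,170),205)):
    w=plane(n,u,z); print(n,u,w.round(),"h",round((w-o)@X),round((w-o)@Y))
```

```text
top (171, 207) [607. 458. 200.] h -529 41
top (180, 212) [607. 464. 110.] h -534 41
top (180, 308) [381. 462. 110.] h -545 -184
top (238, 302) [392. 336.  45.] h -419 -181
scene (468, 358) [647. 474.  80.] h -542 82
scene (493, 252) [386. 463. 105.] h -546 -180
top (401, 280) [444. -47. 158.] h -34 -151
top (377, 149) [741.   2. 158.] h -65 148
top (163, 170) [689. 477. 205.] h -542 124
```

```bash
python3 -m crank '[{"jaw":0,"x":4,"y":-3,"z":0,"ax":0,"ay":0,"az":0},{"jaw":0,"x":4,"y":-3,"z":0,"ax":0,"ay":0,"az":0},{"jaw":0,"x":2,"y":-2.8,"z":0,"ax":0,"ay":0,"az":0},{"jaw":0,"x":0,"y":0,"z":0,"ax":0,"ay":-0.18,"az":0},{"jaw":0,"x":0,"y":0,"z":0,"ax":0,"ay":-0.18,"az":0},{"jaw":0,"x":0,"y":0,"z":0,"ax":0,"ay":0,"az":0}]'>/dev/null; python3 st.py
```

```text
t 10.325 TCP [-266.9, -0.9, 215.7] tip [-263.0, -0.9, 205.4] f [-0.6, 0.0, -0.9] w -0.1 q [ 0.27  0.57  1.09 -0.35  1.56  0.23]
x [-0.94, -0.0, -0.35] y [-0.0, 1.0, -0.0] z [0.35, -0.0, -0.94]
```

The wash bottle is at h(-534,41), so a 55° tilt suits better than horizontal: it fits the gap and keeps the wrist well clear.

```bash
python3 -m crank '[{"jaw":0,"x":0,"y":0,"z":0,"ax":0,"ay":-0.15,"az":0},{"jaw":0,"x":0,"y":0,"z":0,"ax":0,"ay":-0.15,"az":0},{"jaw":0,"x":0,"y":0,"z":0,"ax":0,"ay":-0.15,"az":0},{"jaw":0,"x":0,"y":0,"z":0,"ax":0,"ay":-0.15,"az":0},{"jaw":0,"x":1.8,"y":0,"z":0,"ax":0,"ay":0,"az":0},{"jaw":0,"x":0,"y":0,"z":2.5,"ax":0,"ay":0,"az":0},{"jaw":0,"x":0,"y":0,"z":2.5,"ax":0,"ay":0,"az":0},{"jaw":0,"x":0,"y":0,"z":0,"ax":0,"ay":0,"az":0}]'>/dev/null; python3 st.py
python3 - <<'E'
from h import *
im=capture("scene")[:,:,::-1]; cv2.imwrite("pics/s3.png",cv2.resize(im[130:370,170:490],None,fx=2,fy=2))
E
```

```text
t 11.325 TCP [-232.9, -0.4, 173.2] tip [-223.9, -0.5, 166.9] f [0.1, 1.1, 0.6] w 0.2 q [ 0.39  0.75  1.14 -0.88  1.65  0.45]
x [-0.58, 0.0, -0.82] y [0.0, 1.0, -0.0] z [0.82, -0.01, -0.58]
```

View pics/s3.png

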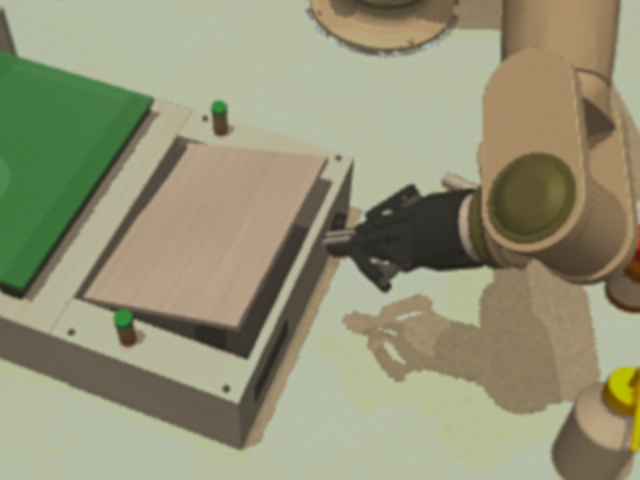

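The fingers sit just left of the raised edge (tip at (335,240)), and the wash bottle is clear at (600,420). I check the plate angle before inserting.

Run:
```python
from h import *
p=np.load("p.npy")
for th in(.22,.28,.34):
    c,s=np.cos(th),np.sin(th); x=-185*c-4*s; z=109+185*s+4*c
    print(th,proj("scene",W(p,[[x,125,z],[x,-125,z]])).round(1))
print((np.array([[242,328],[327,155]]))/2+[170,130])
```

```text
0.22 [[290.7 297.8]
 [334.2 209.4]]
0.28 [[289.4 294.6]
 [333.3 206. ]]
0.34 [[287.7 291.3]
 [332.2 202.4]]
[[291.  294. ]
 [333.5 207.5]]
```

```bash
python3 -m crank '[{"jaw":0,"x":0.3,"y":0,"z":1.5,"ax":0,"ay":0,"az":0},{"jaw":0,"x":0,"y":0,"z":2,"ax":0,"ay":0,"az":0},{"jaw":0,"x":0,"y":0,"z":2,"ax":0,"ay":0,"az":0},{"jaw":0,"x":0,"y":0,"z":1.5,"ax":0,"ay":0,"az":0},{"jaw":0,"x":0,"y":0,"z":0.5,"ax":0,"ay":0,"az":0},{"jaw":0,"x":0,"y":0,"z":0,"ax":0,"ay":0,"az":0}]'>/dev/null; python3 st.py
```

```text
t 12.125 TCP [-174.7, -0.1, 129.0] tip [-165.6, -0.1, 122.7] f [0.1, 0.6, 0.3] w -0.5 q [ 0.3   0.76  1.27 -0.92  1.5   0.51]
x [-0.57, 0.0, -0.82] y [0.0, 1.0, 0.0] z [0.82, -0.0, -0.57]
```

```bash
python3 -m crank '[{"jaw":0,"x":-1.37,"y":0,"z":-0.41,"ax":0,"ay":0,"az":0},{"jaw":0,"x":-1.37,"y":0,"z":-0.41,"ax":0,"ay":0,"az":0},{"jaw":0,"x":-1.37,"y":0,"z":-0.41,"ax":0,"ay":0,"az":0},{"jaw":0,"x":-1.37,"y":0,"z":-0.41,"ax":0,"ay":0,"az":0}]'>/dev/null; python3 st.py; python3 -m crank '[{"jaw":0,"x":-1.2,"y":0,"z":0.05,"ax":0,"ay":0,"az":0},{"jaw":0,"x":-1.2,"y":0,"z":0.05,"ax":0,"ay":0,"az":0},{"jaw":0,"x":-1.2,"y":0,"z":0.05,"ax":0,"ay":0,"az":0},{"jaw":0,"x":-1.2,"y":0,"z":0.05,"ax":0,"ay":0,"az":0}]'>/dev/null; python3 st.py
```

```text
t 12.625 TCP [-156.3, -0.1, 184.5] tip [-147.3, -0.1, 178.2] f [0.8, -0.1, -2.2] w -0.2 q [ 0.28  0.69  1.24 -0.93  1.54  0.42]
x [-0.57, 0.0, -0.82] y [0.0, 1.0, 0.0] z [0.82, -0.0, -0.57]
t 13.125 TCP [-126.8, -0.4, 221.7] tip [-117.8, -0.4, 215.4] f [-1.0, 0.3, -2.6] w -0.2 q [ 0.23  0.63  1.24 -0.94  1.54  0.34]
x [-0.57, 0.0, -0.82] y [0.0, 1.0, -0.0] z [0.82, -0.0, -0.57]
```

```bash
python3 -m crank '[{"jaw":0,"x":-1.12,"y":0,"z":0.4,"ax":0,"ay":0,"az":0},{"jaw":0,"x":-1.12,"y":0,"z":0.4,"ax":0,"ay":0,"az":0},{"jaw":0,"x":-1.12,"y":0,"z":0.4,"ax":0,"ay":0,"az":0},{"jaw":0,"x":-1.12,"y":0,"z":0.4,"ax":0,"ay":0,"az":0},{"jaw":0,"x":-0.96,"y":0,"z":0.72,"ax":0,"ay":0,"az":0},{"jaw":0,"x":-0.96,"y":0,"z":0.72,"ax":0,"ay":0,"az":0},{"jaw":0,"x":-0.96,"y":0,"z":0.72,"ax":0,"ay":0,"az":0},{"jaw":0,"x":-0.96,"y":0,"z":0.72,"ax":0,"ay":0,"az":0}]'>/dev/null; python3 st.py
python3 - <<'E'
from h import *
im=capture("scene")[:,:,::-1]; cv2.imwrite("pics/s4.png",cv2.resize(im[100:360,170:490],None,fx=2,fy=2))
E
```

```text
t 14.125 TCP [-42.2, -0.5, 263.8] tip [-33.2, -0.5, 257.5] f [0.0, 0.4, -1.2] w 0.2 q [ 0.09  0.55  1.26 -0.97  1.46  0.22]
x [-0.57, 0.0, -0.82] y [0.0, 1.0, -0.0] z [0.82, -0.0, -0.57]
```

View pics/s4.png

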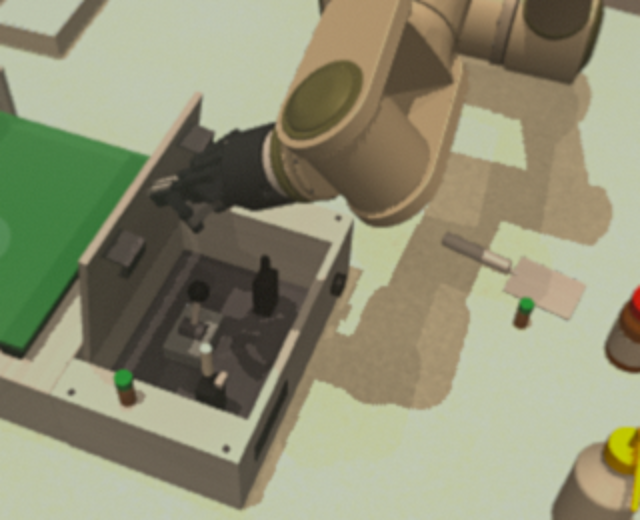

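The plate is nearly upright and the bay is visible, with the lever ball at (199,291) in the crop. Pushing over the top.

```bash
python3 -m crank '[{"jaw":0,"x":-0.65,"y":0,"z":0.83,"ax":0,"ay":0,"az":0},{"jaw":0,"x":-0.65,"y":0,"z":0.83,"ax":0,"ay":0,"az":0},{"jaw":0,"x":-0.65,"y":0,"z":0.83,"ax":0,"ay":0,"az":0},{"jaw":0,"x":-0.4,"y":0,"z":0.7,"ax":0,"ay":0,"az":0},{"jaw":0,"x":-0.4,"y":0,"z":0.7,"ax":0,"ay":0,"az":0},{"jaw":0,"x":-0.4,"y":0,"z":0.7,"ax":0,"ay":0,"az":0},{"jaw":0,"x":0,"y":0,"z":0,"ax":0,"ay":0,"az":0}]'>/dev/null; python3 st.py
```

```text
t 15.05 TCP [13.2, -0.6, 263.2] tip [22.2, -0.6, 256.9] f [-0.9, 1.0, 0.6] w 0.2 q [-0.    0.53  1.3  -0.98  1.38  0.18]
x [-0.57, 0.0, -0.82] y [0.0, 1.0, -0.0] z [0.82, -0.0, -0.57]
```

```bash
python3 -m crank '[{"jaw":0,"x":0,"y":0,"z":-4,"ax":0,"ay":0,"az":0},{"jaw":0,"x":0,"y":0,"z":-5,"ax":0,"ay":0,"az":0},{"jaw":0,"x":0,"y":-2,"z":-4,"ax":0,"ay":0,"az":0},{"jaw":0,"x":0,"y":-2,"z":0,"ax":0,"ay":0.16,"az":0},{"jaw":0,"x":0,"y":-2,"z":0,"ax":0,"ay":0.16,"az":0},{"jaw":0,"x":0,"y":-2,"z":0,"ax":0,"ay":0.16,"az":0},{"jaw":0,"x":0,"y":0,"z":0,"ax":0,"ay":0.16,"az":0},{"jaw":0,"x":0,"y":0,"z":0,"ax":0,"ay":0.16,"az":0},{"jaw":0,"x":0,"y":0,"z":0,"ax":0,"ay":0.16,"az":0},{"jaw":0,"x":0,"y":0,"z":0,"ax":0,"ay":0,"az":0}]'>/dev/null; python3 st.py
python3 - <<'E'
from h import *
im=capture("scene")[:,:,::-1]; cv2.imwrite("pics/s5.png",cv2.resize(im[100:360,170:490],None,fx=2,fy=2))
p=np.load("p.npy"); print((proj("scene",W(p,[[-60,-26,80],[-60,26,80]]))-[170,100])*2)
for th in(1.6,1.8):
    c,s=np.cos(th),np.sin(th); print(th,(proj("scene",W(p,[[-185*c+4*s,y,109+185*s+4*c] for y in(125,-125)]))-[170,100])*2)
E
```

```text
t 16.3 TCP [-92.5, -80.3, 338.0] tip [-92.5, -80.3, 327.0] f [0.5, 0.1, -0.6] w 0.0 q [-0.2   0.26  1.2  -0.    1.68 -0.25]
x [-1.0, 0.0, -0.0] y [0.0, 1.0, 0.0] z [0.0, 0.0, -1.0]
[[199.05678973 290.039975  ]
 [179.71955559 323.96906003]]
1.6 [[ 43.57958814 248.96510965]
 [165.46412184  80.58988059]]
1.8 [[  9.98195837 241.32844781]
 [135.28044684  76.03802958]]
```

View pics/s5.png

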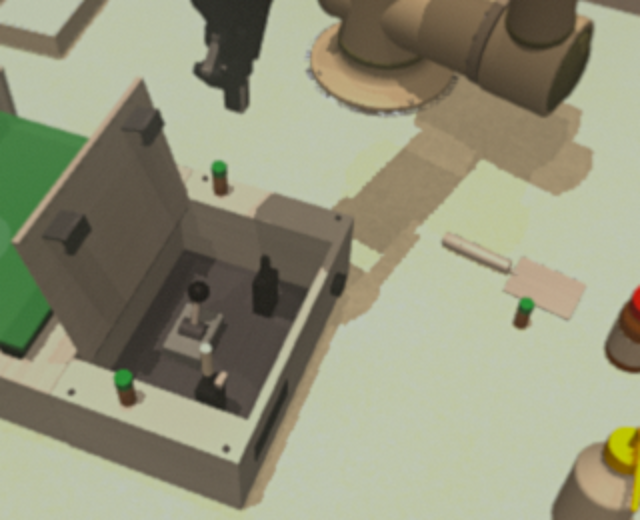

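The hatch stands at its 1.8 stop (corners match the prediction), and the ball is at (199,291), exactly as predicted. Going down to the robot's side of the ball.

```bash
python3 -m crank '[{"jaw":0,"x":-3.25,"y":1.5,"z":3,"ax":0,"ay":0,"az":0},{"jaw":0,"x":0,"y":0,"z":5,"ax":0,"ay":0,"az":0},{"jaw":0,"x":0,"y":0,"z":5,"ax":0,"ay":0,"az":0},{"jaw":0,"x":0,"y":0,"z":5,"ax":0,"ay":0,"az":0},{"jaw":0,"x":0,"y":0,"z":3.5,"ax":0,"ay":0,"az":0},{"jaw":0,"x":0,"y":0,"z":2.5,"ax":0,"ay":0,"az":0},{"jaw":0,"x":0,"y":0,"z":2,"ax":0,"ay":0,"az":0},{"jaw":0,"x":0,"y":0,"z":0,"ax":0,"ay":0,"az":0}]'>/dev/null; python3 st.py
```

```text
t 17.35 TCP [-62.5, -66.0, 76.8] tip [-62.5, -66.0, 65.8] f [-0.6, -0.0, 0.2] w -0.3 q [-0.25  0.53  1.6  -0.    1.02 -0.31]
x [-1.0, -0.0, -0.0] y [-0.0, 1.0, -0.0] z [0.0, -0.0, -1.0]
```

```bash
python3 -m crank '[{"jaw":0,"x":-0.25,"y":0.8,"z":0,"ax":0,"ay":0,"az":0},{"jaw":0,"x":0,"y":0.8,"z":0,"ax":0,"ay":0,"az":0},{"jaw":0,"x":0,"y":0.8,"z":0,"ax":0,"ay":0,"az":0},{"jaw":0,"x":0,"y":0.8,"z":0,"ax":0,"ay":0,"az":0},{"jaw":0,"x":0,"y":0.8,"z":0,"ax":0,"ay":0,"az":0},{"jaw":0,"x":0,"y":0.8,"z":0,"ax":0,"ay":0,"az":0},{"jaw":0,"x":0,"y":0.8,"z":0,"ax":0,"ay":0,"az":0}]'>/dev/null; python3 st.py;  python3 -m crank '[{"jaw":0,"x":0,"y":0.3,"z":0,"ax":0,"ay":0,"az":0},{"jaw":0,"x":0,"y":0.3,"z":0,"ax":0,"ay":0,"az":0}]'>/dev/null; python3 st.py
```

```text
t 18.225 TCP [-58.8, -8.7, 77.9] tip [-58.8, -8.7, 66.9] f [0.6, -1.2, 0.5] w 0.0 q [-0.23  0.6   1.43  0.    1.11 -0.28]
x [-1.0, 0.0, -0.0] y [0.0, 1.0, 0.0] z [0.0, 0.0, -1.0]
t 18.475 TCP [-58.9, -3.4, 77.6] tip [-58.9, -3.4, 66.6] f [-0.1, -0.9, -0.5] w 0.0 q [-0.22  0.61  1.41 -0.    1.12 -0.28]
x [-1.0, 0.0, 0.0] y [0.0, 1.0, -0.0] z [-0.0, -0.0, -1.0]
```

```bash
for i in 1; do :; done; python3 -m crank '[{"jaw":0,"x":0,"y":0.25,"z":0,"ax":0,"ay":0,"az":0},{"jaw":0,"x":0,"y":0.25,"z":0,"ax":0,"ay":0,"az":0}]'>/dev/null; python3 st.py|head -1; python3 -m crank '[{"jaw":0,"x":0,"y":0.25,"z":0,"ax":0,"ay":0,"az":0},{"jaw":0,"x":0,"y":0,"z":0,"ax":0,"ay":0,"az":0}]'>/dev/null; python3 st.py|head -1; python3 -m crank '[{"jaw":0,"x":0,"y":0.25,"z":0,"ax":0,"ay":0,"az":0},{"jaw":0,"x":0,"y":0,"z":0,"ax":0,"ay":0,"az":0}]'>/dev/null; python3 st.py|head -1
```

```text
t 18.725 TCP [-58.9, 1.6, 77.8] tip [-58.9, 1.6, 66.8] f [0.7, -1.8, -1.5] w 0.0 q [-0.22  0.62  1.4  -0.    1.13 -0.28]
t 18.975 TCP [-58.9, 2.0, 77.6] tip [-58.9, 2.0, 66.6] f [1.9, -11.6, 5.3] w -0.2 q [-0.22  0.62  1.39 -0.    1.13 -0.28]
t 19.225 TCP [-59.0, 2.5, 77.5] tip [-59.0, 2.3, 66.5] f [1.5, -21.3, 9.7] w -0.2 q [-0.22  0.62  1.39 -0.    1.14 -0.27]
```

The force rose sharply, so the lever is at its stop. I'll back off, go up and check.

```bash
python3 -m crank '[{"jaw":0,"x":0,"y":-1,"z":0,"ax":0,"ay":0,"az":0},{"jaw":0,"x":0,"y":-2,"z":0,"ax":0,"ay":0,"az":0},{"jaw":0,"x":0,"y":-1,"z":-2,"ax":0,"ay":0,"az":0},{"jaw":0,"x":0,"y":0,"z":-5,"ax":0,"ay":0,"az":0},{"jaw":0,"x":0.5,"y":0,"z":-5,"ax":0,"ay":0,"az":0},{"jaw":0,"x":1,"y":0,"z":-5,"ax":0,"ay":0,"az":0},{"jaw":0,"x":1,"y":-2,"z":-5,"ax":0,"ay":0,"az":0},{"jaw":0,"x":1,"y":-4,"z":-3,"ax":0,"ay":0,"az":0},{"jaw":0,"x":0,"y":0,"z":0,"ax":0,"ay":0,"az":0},{"jaw":0,"x":0,"y":0,"z":0,"ax":0,"ay":0,"az":0}]'>/dev/null; python3 st.py
python3 - <<'E'
from h import *
im=capture("scene")[:,:,::-1]; cv2.imwrite("pics/s6.png",cv2.resize(im[100:360,170:490],None,fx=2,fy=2))
E
```

```text
t 20.475 TCP [-93.9, -93.0, 327.6] tip [-93.9, -93.0, 316.6] f [-0.5, 0.2, 0.0] w -0.1 q [-0.2   0.24  1.26  0.    1.64 -0.26]
x [-1.0, 0.0, -0.0] y [0.0, 1.0, 0.0] z [0.0, 0.0, -1.0]
```

View pics/s6.png

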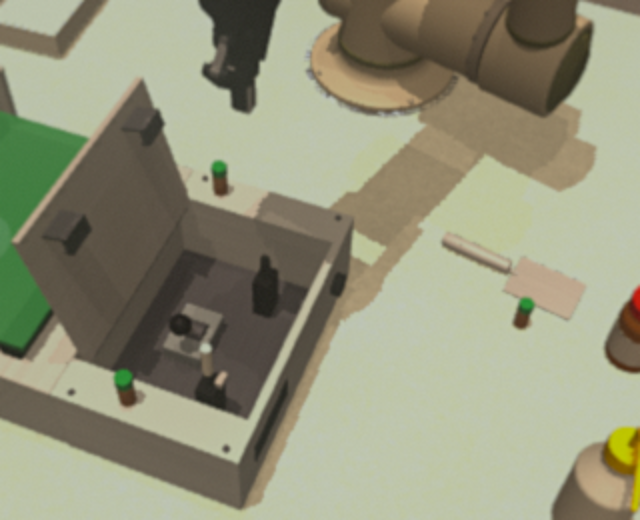

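The ball is now at (180,324), matching the prediction for fully over (179.7,324). The hatch is open, the vials haven't moved and the arm touches nothing.

```bash
python3 -c "
from station import *
print(finish_job())"
```

```text
the job is handed in; nothing more can be done
None
```

The job is handed in: the catch was at the far corner, the hatch now stands open at its stop (1.8 rad), the lever is all the way over, and the loose things in view have not moved; the judge's verdict was not shown.

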